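# Put the clay paddle back in the empty rack slot

## Robot

A 6-joint arm with a two-finger parallel gripper is mounted at the origin on the work surface. World frame = base frame: x ahead of the robot, y to its left, z up, the work surface at z = 0. Lengths are in mm, angles in rad, forces in N, time in s.
With the tool pointing down it reaches from about 400 to 925 mm from the base axis. Payload 12.5 kg.
Tool frame: the origin (TCP) lies at the very end of the fingers, on their centre line; the grasp point (between the pads) lies behind it (env.grip_depth is the z of the grasp point in the tool frame, in mm); z points along the fingers, y is the line along which they close (so a half turn about z gives the same grasp; the last joint's range is limited). The gripper opens to 95 mm and grips with 3 to 60 N. Pads are 20 mm wide; open, the fingers measure 119 mm over their backs; the gripper's body (75 mm by 180 mm) begins 59 mm behind the grasp point.
Start: joints at [1.008, 0.491, 1.559, -0, 1.092, -0.106], TCP at [275.661, 560.944, 214.661] pointing down, gripper open.
Joint ranges: [-3.1, 3.1], [-0.84, 2.19], [0.05, 2.79], [-1.13, 4.28], [0.06, 2.93], [-2.69, 2.69]. Speed limits (rad/s): [2.22, 2.22, 2.79, 3.14, 3.14, 3.14].

## Interface

Orientations are given as [roll, pitch, yaw] about the fixed x, y, z axes, in that order (R = Rz(yaw) Ry(pitch) Rx(roll)).
In Python, from cell import env, optics gives the robot as it stands.
- The arm moves only by the tool step_arm, never from a script. Its argument "moves" is a list of rows, each an object of numbers: "tx", "ty", "tz": the shift along the tool's x, y, z in mm; "roll": the turn about the tool's z in rad. In form: [{"tx": .., "ty": .., "tz": .., "roll": ..}, ...]. A call has 1 to 12 rows; each row is the pose to reach, as a shift and turn from the pose commanded when the call began, along the tool's axes at that moment; what a row does not reach only later rows make up. A row lasts 1/12 s, in which the tool goes at most 41.7 mm and 7.16 degrees, less where a joint would pass 70% of its speed; a pose out of reach is approached as far as the arm can. A call with a gripper value outside its range is refused whole. "grip" is the finger opening in mm, from 0 to 95.1, set as the call begins (left out, the last holds). The fingers move at their own pace and stop on an object; the grip force is fixed at half the most. Time passes only in rows, so rows that repeat a pose let the fingers close. It gives the time, the measured TCP pose, the force, the opening and the grip force at its end, in the units of the state.
- env.state(): the state, without advancing time (a new reading comes with each control period).
- optics.read_camera(name): name is "side" or "top" or "wrist"; returns a dict with "pixels" (384x512x3 uint8, blue, green, red), "mtx" (3x3 intrinsics, pixels), "view" (4x4, takes a point from world to camera coordinates). Camera axes: x right, y down, z forward; pixel columns grow to the right and rows downward; lengths in mm; the calibration is good to about 2 mm. A picture is of the moment at which its call begins. There is no depth.
- env.job_done(): hands the job in; it is judged then, once.
The state is a dict: "t": time; "joints": joint angles; "qvel": joint speeds; "tau": joint torques, N m; "eef_pos": TCP position; "tcp_rot": TCP orientation; "ft_force": force on the tool from outside, world axes, zero at the start; "moment": the same for the moment, N m; "opening": opening from 0.0 (shut) to 1.0 (fully open); "grip_force": force on a finger pad.
Only numpy, scipy, OpenCV 4.12 (cv2) and the standard library are available. Lean on these libraries where they do the work, as an engineer would, in place of code of your own. Each camera call takes 0.05 s, during which the arm holds its last target. There are 200 camera calls.

## Task

The red-handled clay paddle has slid handle-first under the ware board. Draw it out and lay it down on the bench, wholly clear of the board, and let go of it; then pick it up again and slide it blade-first, all the way home, into whichever slot of the wooden rack is empty, so that the handle's shoulder meets the rack. Leave the mug and the bowl standing on the ware board and the two stored paddles as they are.

Things in the scene. Friction and masses are not known exactly. Their poses are not given: they have to be found in the camera images.
- paddle: loose wooden clay paddle, red handle, 185 mm long, 0.14 kg. Flat blade 95 long x 50 wide x 10 thick, round tip; handle 90 long x 26 wide x 22 high; one flat underside. Origin on the underside where handle meets blade (the shoulder), +x to the blade tip, z up. Starts flat on the bench, the handle hidden under the ware board, 80 to 95 mm of blade sticking out
- paddle_shoulder (a point): centre of the paddle's blade thickness (5 mm above the underside) where the handle meets the blade
- paddle_tip (a point): blade tip of the red paddle, 95 mm along its +x, 5 mm above the underside
- paddle_butt (a point): butt of the red paddle's handle, 90 mm along its -x, 11 mm above the underside
- rack: fixed wooden rack 100 (x) x 283 (y) x 58 high; three level slots 85 apart in y, 57 wide x 16 high, floors 30 mm above the bench, through in x, roofed by a bar over the front 40 mm, open above behind it; handles (22 high) do not fit in. Origin: centre of underside; mouths in the face at x = -50 mm, facing the robot; paddles go in along +x. Two slots are taken; which is empty varies
- slot_left (a point): centre of the floor of the left slot at its mouth (rack frame x -50, y +85, z 30 mm); axes as the rack, +x into the slot
- slot_middle (a point): the same for the middle slot (rack frame y 0)
- slot_right (a point): the same for the right slot (rack frame y -85 mm)
- paddle_blue: same shape and size as the red one, blue handle; stored in one of the three slots, blade in, shoulder at the mouth. Same frame: origin where handle meets blade on the underside, +x to the blade tip
- paddle_green: same shape and size as the red one, green handle; stored in one of the three slots, blade in, shoulder at the mouth. Same frame: origin where handle meets blade on the underside, +x to the blade tip
- ware_board: fixed plywood ware board, 280 (x) x 190 (y) x 16 mm thick, its underside 32 mm and top 48 mm above the bench, on two battens 20 mm wide along y at x = +-130 mm. Origin: centre, at bench height. The red paddle sticks out from under its long edge at y = -95 mm of its frame
- mug: blue ceramic mug, 72 mm across, 85 mm high, standing on the ware board; origin centre of its underside
- bowl: terracotta bowl, 110 mm across, 50 mm high, standing on the ware board; origin centre of its underside
Mind the look-alikes: they are no part of the job. What is shaped like the paddle but black or yellow is not meant.

How it is judged:
By the outcome, as a careful person would: the job done as asked, in the order asked, and still so for the second after the job is handed in, with the robot touching nothing.
It also fails if it takes over 58 s, if anything falls off the work surface, if the arm or the gripper's body presses on something with over 40 N, if the wrist force passes 120 N, or if a joint passes its speed limit or range.

## Working session

There is one attempt and no reset: what is moved stays moved. The work goes in short steps, Python scripts to look and compute and a tool call to move; the robot and the scene stay as the last step left them, time stands still between calls to the robot, and variables do not carry over. Pictures are saved under pics/ and viewed, at most 10 in all, crops included, and the job is handed in when it is done.

Besides the shell and the picture viewer there is one more tool, called after "Emit:" as a command line: name --argument value ..., lists and objects as JSON in quotes. step_arm: Moves the arm, as the interface text tells. Its arguments: {"type":"object","properties":{"moves":{"type":"array"},"grip":{"type":"number"}},"required":["moves"]}

```bash
mkdir -p pics; ls; python3 - <<'E'
from cell import env, optics
import cv2, numpy as np
ims=[]
for n in ("top","side"):
    d=optics.read_camera(n); cv2.imwrite(f"pics/{n}0.png",d["pixels"]); np.savez(f"pics/{n}0.npz",**d)
    print(n,d["mtx"].round(1).tolist(),d["view"].round(3).tolist())
print(env.state(), env.grip_depth)
E
```

```text
pics
top [[346.6, 0.0, 257.7], [0.0, 346.6, 190.8], [0.0, 0.0, 1.0]] [[0.012, -1.0, -0.027, 108.057], [-0.986, -0.008, -0.167, 491.22], [0.166, 0.028, -0.986, 944.346], [0.0, 0.0, 0.0, 1.0]]
side [[429.0, 0.0, 266.2], [0.0, 429.0, 190.5], [0.0, 0.0, 1.0]] [[0.877, -0.48, 0.016, -396.79], [-0.273, -0.526, -0.805, 244.741], [0.395, 0.702, -0.593, 935.902], [0.0, 0.0, 0.0, 1.0]]
{'t': 0.1, 'joints': array([ 1.00837849e+00,  4.91498269e-01,  1.55941706e+00, -1.63862984e-05,
        1.09168097e+00, -1.05608482e-01]), 'qvel': array([ 0.00022862, -0.00239276, -0.00125238, -0.00191839, -0.00033674,
       -0.00101607]), 'tau': array([ 2.19205234e-03, -6.13627839e+01, -2.58600497e+01,  6.93689729e-02,
        4.70415002e-02, -9.73597480e-05]), 'eef_pos': array([275.546966  , 560.73039855, 214.11097537]), 'tcp_rot': array([-3.14059307e+00, -9.13436059e-05,  2.68479081e+00]), 'ft_force': array([ 0.73200364,  0.0465417 , -0.33189363]), 'moment': array([0.06326624, 0.02720362, 0.01684685]), 'grip_force': 0.0, 'opening': 0.9998451624239107} -18.8
```

```bash
python3 - <<'E'
import cv2
for n in("top","side"):
    cv2.imwrite(f"pics/{n}0b.png",cv2.resize(cv2.imread(f"pics/{n}0.png"),(800,600),interpolation=cv2.INTER_CUBIC))
E
```

```text
(no output)
```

View pics/top0b.png

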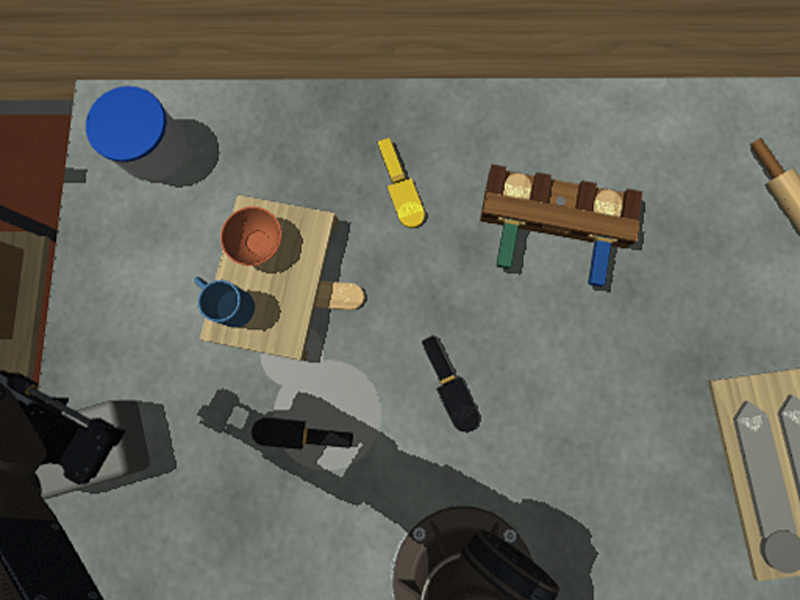

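View pics/side0b.png

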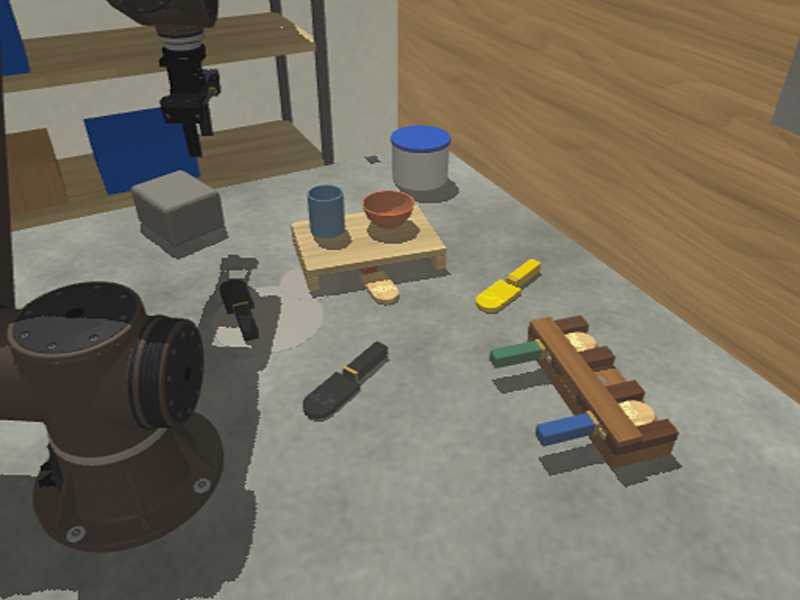

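The top view (800 px scale) shows a pale blade at (345,296) sticking out from under the board. The side view shows it at (382,290), with red visible under the board edge at (370,270). The look-alikes are black at (455,390) and (300,435) and yellow at (403,185), so the paddle under the board is the one meant. In the rack, the left slot holds green and the right holds blue, which leaves the middle empty at about (562,200). I'll confirm in one enlarged composite.

```bash
python3 - <<'E'
import cv2, numpy as np
T=cv2.imread("pics/top0.png");S=cv2.imread("pics/side0.png")
def c(I,x,y,w,h): return cv2.resize(I[y:y+h,x:x+w],(400,300),interpolation=cv2.INTER_CUBIC)
# scales: 5,5 ; 4(100x75) ... top rack 100x75 @4 ; side rack 133.. use 160x120 @2.5
M=np.vstack([np.hstack([c(T,170,150,80,60),c(S,200,150,80,60)]),np.hstack([c(T,306,100,112,84),c(S,310,195,128,96)])])
cv2.imwrite("pics/comp1.png",M)
E
```

```text
(no output)
```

View pics/comp1.png

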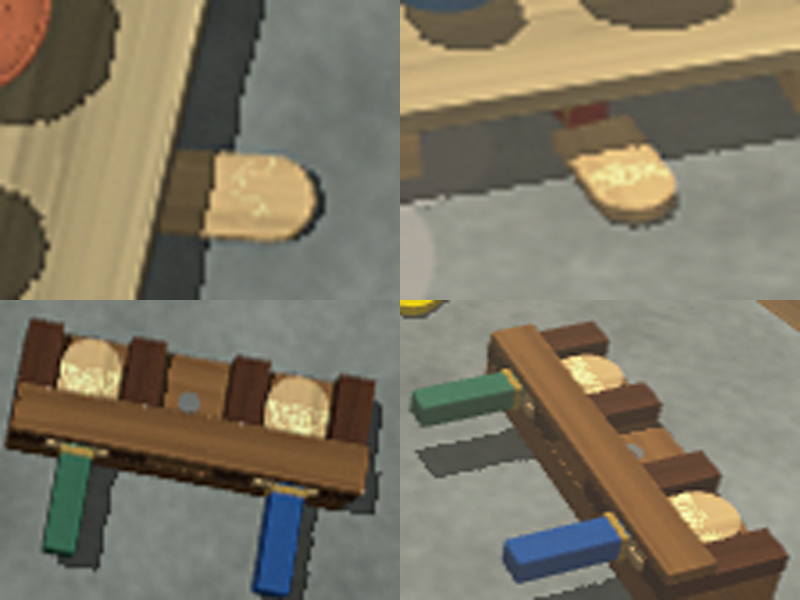

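Confirmed: a red handle is visible under the board at tile (585,112), and the middle slot is empty, with the bare floor and a grey hole at (188,402). Next I measure positions.

```bash
cat > h.py <<'E'
import numpy as np, cv2
def load(n):
    d=np.load(f"pics/{n}.npz"); return d["mtx"],d["view"]
def ray(c,uv):
    K,V=c; d=V[:3,:3].T@np.linalg.solve(K,[*uv,1]); return -V[:3,:3].T@V[:3,3],d
def onz(c,uv,z):
    o,d=ray(c,uv); return o+d*(z-o[2])/d[2]
def tri(c1,a,c2,b):
    X=cv2.triangulatePoints(c1[0]@c1[1][:3],c2[0]@c2[1][:3],np.float64(a).reshape(2,1),np.float64(b).reshape(2,1)); return (X[:3]/X[3]).ravel()
E
python3 - <<'E'
from h import *
T=load("top0");S=load("side0")
tp=lambda x,y:(170+x/5-.4,150+y/5-.4)
sp=lambda x,y:(200+(x-400)/5-.4,150+y/5-.4)
tr=lambda x,y:(306+x/3.571-.36,100+(y-300)/3.571-.36)
sr=lambda x,y:(310+(x-400)/3.125-.34,195+(y-300)/3.125-.34)
for n,p in dict(u1=(215,152),u2=(265,153),l1=(207,236),l2=(265,241),tip=(320,200)).items(): print(n,onz(T,tp(*p),10).round(1))
for n,p in dict(L1=(560,150),L2=(590,197),R1=(645,122),R2=(674,178),tip=(655,205)).items(): print(n,onz(S,sp(*p),10).round(1))
print("tri tip",tri(T,tp(320,200),S,sp(655,208)).round(1))
for n,a,b in [("barBL",(28,385),(530,325)),("barBR",(372,455),(716,570)),("barFR",(362,493),(660,580)),
  ("hole",(188,402),(636,451)),("greenbutt",(58,552),(415,405)),("bluebutt",(272,590),(508,560))]:
    print(n,tri(T,tr(*a),S,sr(*b)).round(1),onz(T,tr(*a),58).round(1))
E
```

```text
u1 [527.  248.2  10. ]
u2 [526.7 218.4  10. ]
l1 [476.6 251.2  10. ]
l2 [473.9 216.9  10. ]
tip [498.6 185.   10. ]
L1 [477.1 265.   10. ]
L2 [472.4 212.9  10. ]
R1 [536.7 268.3  10. ]
R2 [525.2 207.2  10. ]
tip [502.8 188.2  10. ]
tri tip [499.8 184.4  11.1]
barBL [683.9 -45.3  61.5] [685.8 -46.1  58. ]
barBR [ 631.4 -319.8   54.5] [ 628.2 -317.2   58. ]
barFR [ 595.6 -308.1   53.4] [ 597.  -307.6   58. ]
hole [ 685.  -183.    29.1] [ 671.8 -173.8   58. ]
greenbutt [551.2 -69.9  44.6] [547.7 -67.6  58. ]
bluebutt [ 519.6 -237.5   43.3] [ 518.4 -233.5   58. ]
```

Emit:
step_arm --moves '[{"tx": -351,"ty": -205,"tz": 0,"roll": 1.158},{"tx": -351,"ty": -205,"tz": 0,"roll": 1.158},{"tx": -351,"ty": -205,"tz": 0,"roll": 1.158},{"tx": -351,"ty": -205,"tz": 0,"roll": 1.158},{"tx": -351,"ty": -205,"tz": 0,"roll": 1.158},{"tx": -351,"ty": -205,"tz": 0,"roll": 1.158},{"tx": -351,"ty": -205,"tz": 0,"roll": 1.158},{"tx": -351,"ty": -205,"tz": 0,"roll": 1.158},{"tx": -351,"ty": -205,"tz": 0,"roll": 1.158},{"tx": -351,"ty": -205,"tz": 0,"roll": 1.158},{"tx": -351,"ty": -205,"tz": 0,"roll": 1.158},{"tx": -351,"ty": -205,"tz": 0,"roll": 1.158}]'

```text
t: 1.1
eef_pos: [500.8, 220.8, 214.3]
tcp_rot: [-3.141, 0.0, 1.524]
ft_force: [-0.1, -0.4, -0.2]
opening: 1.0
grip_force: 0.0
```

Emit:
step_arm --moves '[{"tz": 50},{"tz": 50},{"tz": 50},{"tz": 50}]'

```text
validation failed for argument at $.mo...
```

```bash
cat >> h.py <<'E'
def snap(n,name):
    from cell import optics
    d=optics.read_camera(n); np.savez(f"pics/{name}.npz",mtx=d["mtx"],view=d["view"]); cv2.imwrite(f"pics/{name}_raw.png",d["pixels"]); return d["pixels"]
E
python3 - <<'E'
from h import *
from cell import env
I=snap("wrist","w1"); cv2.imwrite("pics/w1.png",cv2.resize(I,(768,576)))
s=env.state(); print(s["eef_pos"],s["tcp_rot"],s["joints"].round(2))
E
```

```text
[500.14441853 221.82270925 214.33150803] [-3.14083781e+00  1.34571591e-05  1.52600176e+00] [0.3  0.38 1.75 0.   1.01 0.34]
```

View pics/w1.png

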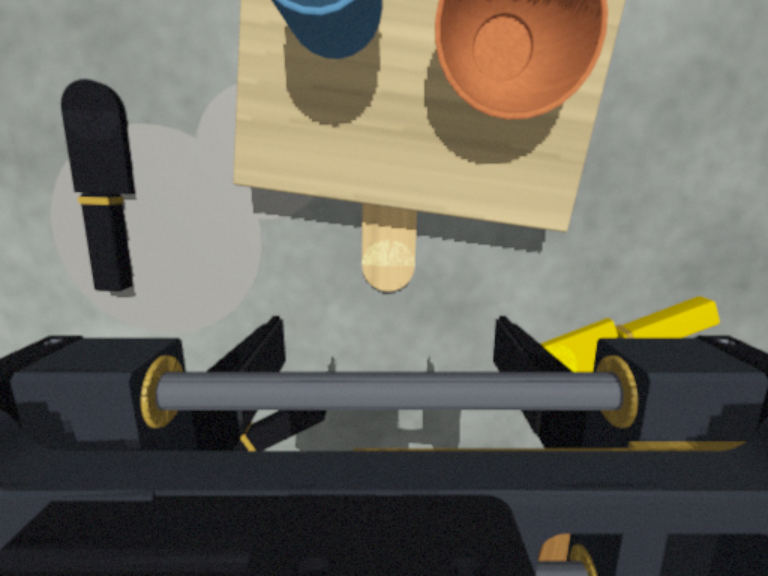

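The wrist view shows the blade centred at (389,250), its tip at (388,291), its edges at 362 and 416, and the board edge at about (388,208). I'll check these against the earlier measurement.

```bash
python3 - <<'E'
from h import *
W=load("w1");T=load("top0")
p=lambda x,y:((x+.5)/1.5-.5,(y+.5)/1.5-.5)
for n,q,z in [("tip",(388,291),10),("L",(362,225),10),("R",(416.5,225),10),("L2",(362,262),10),("R2",(415.5,262),10),("edge",(388,208),48),("cL",(235,185),48),("cR",(567,230),48),("blk",(105,290),20),("yel",(548,352),10)]: print(n,onz(W,p(*q),z).round(1))
print(tri(W,p(388,291),T,(170+320/5-.4,150+200/5-.4)))
E
```

```text
tip [498.6 186.7  10. ]
L [477.5 251.3  10. ]
R [528. 249.  10.]
L2 [475.3 216.4  10. ]
R2 [526. 214.  10.]
edge [502.6 268.3  48. ]
cL [379.2 292.6  48. ]
cR [651.1 243.2  48. ]
blk [232.6 203.   20. ]
yel [656.5 115.4  10. ]
[498.93113681 185.50768306   6.59183447]
```

Emit:
step_arm --moves '[{"tx": 0,"ty": 1,"tz": 40,"roll": 0},{"tx": 0,"ty": 1,"tz": 80,"roll": 0},{"tx": 0,"ty": 1,"tz": 120,"roll": 0},{"tx": 0,"ty": 1,"tz": 155,"roll": 0},{"tx": 0,"ty": 1,"tz": 180,"roll": 0},{"tx": 0,"ty": 1,"tz": 195,"roll": 0},{"tx": 0,"ty": 1,"tz": 205,"roll": 0},{"tx": 0,"ty": 1,"tz": 210,"roll": 0},{"tx": 0,"ty": 1,"tz": 211,"roll": 0},{"tx": 0,"ty": 1,"tz": 211,"roll": 0}]'

```text
t: 1.98
eef_pos: [501.4, 222.6, 4.2]
tcp_rot: [3.141, -0.0, 1.528]
ft_force: [-0.7, -0.0, 0.3]
opening: 0.999
grip_force: 0.0
```

Emit:
step_arm --grip 40 --moves '[{"tx": 0,"ty": 0,"tz": 0,"roll": 0},{"tx": 0,"ty": 0,"tz": 0,"roll": 0},{"tx": 0,"ty": 0,"tz": 0,"roll": 0},{"tx": 0,"ty": 0,"tz": 0,"roll": 0},{"tx": 0,"ty": 0,"tz": 0,"roll": 0},{"tx": 0,"ty": 0,"tz": 0,"roll": 0},{"tx": 0,"ty": 0,"tz": 0,"roll": 0},{"tx": 0,"ty": 0,"tz": 0,"roll": 0}]'

```text
t: 2.65
eef_pos: [501.2, 222.1, 3.7]
tcp_rot: [-3.142, -0.0, 1.527]
ft_force: [-0.5, -0.7, 1.0]
opening: 0.522
grip_force: 30.0
```

Emit:
step_arm --moves '[{"tx": -5,"ty": 0,"tz": -1,"roll": 0},{"tx": -15,"ty": 0,"tz": -2,"roll": 0},{"tx": -30,"ty": 0,"tz": -2,"roll": 0},{"tx": -45,"ty": 0,"tz": -2,"roll": 0},{"tx": -60,"ty": 0,"tz": -2,"roll": 0},{"tx": -75,"ty": 0,"tz": -2,"roll": 0},{"tx": -90,"ty": 2,"tz": -2,"roll": 0},{"tx": -105,"ty": 6,"tz": -2,"roll": 0},{"tx": -120,"ty": 12,"tz": -2,"roll": 0},{"tx": -135,"ty": 18,"tz": -2,"roll": 0},{"tx": -145,"ty": 20,"tz": -2,"roll": 0},{"tx": -150,"ty": 20,"tz": -2,"roll": 0}]'

```text
t: 3.65
eef_pos: [514.7, 69.7, 5.6]
tcp_rot: [3.142, -0.0, 1.525]
ft_force: [0.3, -0.3, -1.2]
opening: 0.525
grip_force: 30.0
```

Emit:
step_arm --moves '[{"tx": 0,"ty": 0,"tz": 1,"roll": 0},{"tx": 0,"ty": 0,"tz": 2,"roll": 0},{"tx": 0,"ty": 0,"tz": 2,"roll": 0}]'

```text
t: 3.9
eef_pos: [514.3, 71.7, 3.7]
tcp_rot: [-3.141, 0.0, 1.527]
ft_force: [-0.3, -0.1, -0.2]
opening: 0.52
grip_force: 30.0
```

Emit:
step_arm --grip 90 --moves '[{"tx": 0,"ty": 0,"tz": 0,"roll": 0},{"tx": 0,"ty": 0,"tz": 0,"roll": 0},{"tx": 0,"ty": 0,"tz": 0,"roll": 0},{"tx": 0,"ty": 0,"tz": 0,"roll": 0},{"tx": 0,"ty": 0,"tz": 0,"roll": 0},{"tx": 0,"ty": 0,"tz": 0,"roll": 0}]'

```text
t: 4.4
eef_pos: [514.6, 71.5, 3.6]
tcp_rot: [3.142, -0.0, 1.527]
ft_force: [0.0, 0.2, 0.0]
opening: 0.886
grip_force: 0.0
```

Emit:
step_arm --moves '[{"tx": 0,"ty": 0,"tz": -10,"roll": 0},{"tx": 0,"ty": 0,"tz": -40,"roll": 0},{"tx": 0,"ty": 0,"tz": -80,"roll": 0},{"tx": -30,"ty": 0,"tz": -120,"roll": 0},{"tx": -60,"ty": 0,"tz": -150,"roll": 0},{"tx": -60,"ty": 0,"tz": -150,"roll": 0},{"tx": -60,"ty": 0,"tz": -150,"roll": 0}]'

```text
t: 4.98
eef_pos: [512.8, 10.0, 156.2]
tcp_rot: [3.137, 0.0, 1.525]
ft_force: [-0.0, 0.2, 0.9]
opening: 0.948
grip_force: 0.0
```

```bash
python3 - <<'E'
from h import *
from cell import env
I=snap("wrist","w2"); J=snap("top","t2")
cv2.imwrite("pics/w2.png",np.hstack([cv2.resize(I,(480,360)),cv2.resize(J[130:250,180:280],(300,360),interpolation=cv2.INTER_CUBIC)]))
s=env.state(); print(s["t"],s["eef_pos"],s["tcp_rot"],s["opening"])
E
```

```text
5.0833 [511.57053566  11.64160281 153.30922855] [-3.14128278e+00 -2.27862613e-04  1.52589970e+00] 0.9406406059251616
```

View pics/w2.png

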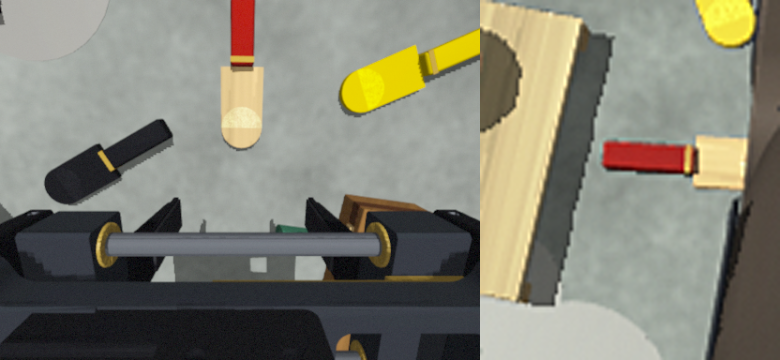

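The paddle lies on the bench, with its blade tip at (242,149) in the wrist tile and its butt at (603,156) in the top tile. That is clear of the board edge at about (562,156). Next I compute its pose and the rack's from these views.

```bash
python3 - <<'E'
from h import *
W=load("w2");T=load("t2")
p=lambda x,y:((x+.5)/.9375-.5,(y+.5)/.9375-.5)
t=lambda x,y:(180+(x-480+.5)/3-.5,130+(y+.5)/3-.5)
for n,q,z in [("tip",(242,149),10),("bL",(221,100),10),("bR",(264,100),10),("shL",(220,67),10),("shR",(264,67),10),("hL",(231,30),22),("hR",(254.5,30),22)]: print(n,onz(W,p(*q),z).round(1))
for n,q,z in [("butt1",(604,143),22),("butt2",(602,167),22),("hend1",(690,145),22),("hend2",(688,172),22),("board",(562,156),48)]: print(n,onz(T,t(*q),z).round(1))
print("tri shoulder", tri(W,p(221,67),T,t(697,189)), tri(W,p(264,67),T,t(698,137)))
E
```

```text
tip [513.9  35.1  10. ]
bL [491.5  95.5  10. ]
bR [543.2  93.   10. ]
shL [492.8 132.3  10. ]
shR [544.2 129.9  10. ]
hL [508.2 167.   22. ]
hR [533.7 165.8  22. ]
butt1 [532.8 221.8  22. ]
butt2 [508.9 223.   22. ]
hend1 [531.4 137.5  22. ]
hend2 [504.6 139.   22. ]
board [514.5 258.   48. ]
tri shoulder [492.23911983 132.24813007  -0.6046058 ] [544.69246626 131.2019105   -1.13830904]
```

Emit:
step_arm --grip 70 --moves '[{"tx": 35,"ty": 0,"tz": 0,"roll": 0},{"tx": 70,"ty": 0,"tz": 0,"roll": 0},{"tx": 105,"ty": 0,"tz": 10,"roll": 0},{"tx": 140,"ty": 0,"tz": 30,"roll": 0},{"tx": 160,"ty": 0,"tz": 60,"roll": 0},{"tx": 169,"ty": 0,"tz": 90,"roll": 0},{"tx": 169,"ty": 0,"tz": 115,"roll": 0},{"tx": 169,"ty": 0,"tz": 132,"roll": 0},{"tx": 169,"ty": 0,"tz": 143,"roll": 0},{"tx": 169,"ty": 0,"tz": 148,"roll": 0},{"tx": 169,"ty": 0,"tz": 150,"roll": 0},{"tx": 169,"ty": 0,"tz": 150,"roll": 0}]'

```text
t: 6.08
eef_pos: [519.3, 180.4, 3.5]
tcp_rot: [-3.141, 0.0, 1.527]
ft_force: [-0.4, -0.7, -0.5]
opening: 0.737
grip_force: 0.0
```

Emit:
step_arm --grip 15 --moves '[{"tx": 0,"ty": 0,"tz": 0,"roll": 0},{"tx": 0,"ty": 0,"tz": 0,"roll": 0},{"tx": 0,"ty": 0,"tz": 0,"roll": 0},{"tx": 0,"ty": 0,"tz": 0,"roll": 0},{"tx": 0,"ty": 0,"tz": 0,"roll": 0},{"tx": 0,"ty": 0,"tz": 0,"roll": 0},{"tx": 0,"ty": 0,"tz": 0,"roll": 0},{"tx": 0,"ty": 0,"tz": 0,"roll": 0},{"tx": 0,"ty": 0,"tz": 0,"roll": 0}]'

```text
t: 6.83
eef_pos: [519.6, 180.3, 3.7]
tcp_rot: [3.141, -0.0, 1.527]
ft_force: [0.5, -0.3, 2.8]
opening: 0.272
grip_force: 30.0
```

Emit:
step_arm --moves '[{"tx": 0,"ty": 0,"tz": -15,"roll": 0},{"tx": 0,"ty": 0,"tz": -45,"roll": 0},{"tx": -15,"ty": 0,"tz": -80,"roll": 0},{"tx": -45,"ty": 5,"tz": -115,"roll": -0.08},{"tx": -80,"ty": 10,"tz": -150,"roll": -0.18},{"tx": -115,"ty": 20,"tz": -180,"roll": -0.29},{"tx": -150,"ty": 30,"tz": -195,"roll": -0.4},{"tx": -185,"ty": 40,"tz": -200,"roll": -0.52},{"tx": -220,"ty": 50,"tz": -200,"roll": -0.64},{"tx": -255,"ty": 60,"tz": -200,"roll": -0.76},{"tx": -290,"ty": 70,"tz": -200,"roll": -0.88},{"tx": -320,"ty": 80,"tz": -200,"roll": -1.0}]'

```text
t: 7.83
eef_pos: [585.1, -145.7, 203.5]
tcp_rot: [-3.141, -0.0, 2.53]
ft_force: [1.4, 0.6, -2.5]
opening: 0.269
grip_force: 30.0
```

Emit:
step_arm --moves '[{"tx": -6,"ty": -6,"tz": 0,"roll": -0.1},{"tx": -12,"ty": -12,"tz": 0,"roll": -0.2},{"tx": -17,"ty": -17,"tz": 0,"roll": -0.3},{"tx": -17,"ty": -17,"tz": 0,"roll": -0.403},{"tx": -17,"ty": -17,"tz": 0,"roll": -0.403},{"tx": -17,"ty": -17,"tz": 0,"roll": -0.403}]'

```text
t: 8.33
eef_pos: [589.1, -166.5, 203.3]
tcp_rot: [3.141, -0.001, 2.925]
ft_force: [-0.2, 0.7, -1.0]
opening: 0.269
grip_force: 30.0
```

```bash
python3 - <<'E'
from h import *
from cell import env
I=snap("wrist","w3"); cv2.imwrite("pics/w3.png",cv2.resize(I,(768,576),interpolation=cv2.INTER_CUBIC))
s=env.state(); print(s["t"],s["eef_pos"],s["tcp_rot"],s["joints"].round(2))
E
```

```text
8.3833 [ 589.11125485 -166.40025494  203.3781385 ] [ 3.14136080e+00 -6.50409207e-04  2.92484858e+00] [-0.38  0.48  1.6   0.    1.05 -1.74]
```

View pics/w3.png

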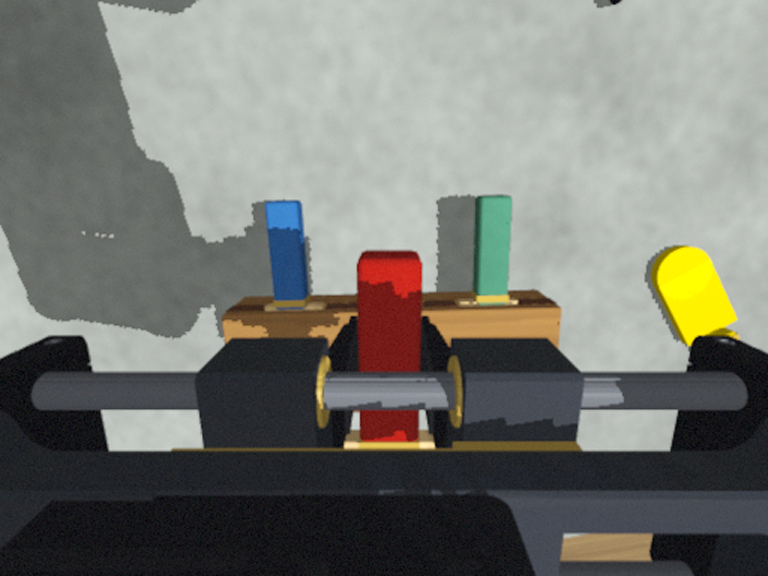

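The wrist view shows the rack's front top edge running from (224,311) to (559,307). The blue butt is at (283,202), the green butt at (494,196), and the held red handle runs between columns 358 and 421. Next I compute the mouth position and the heading of the held paddle.

```bash
python3 - <<'E'
from h import *
W=load("w3");T=load("top0")
p=lambda x,y:((x+.5)/1.5-.5,(y+.5)/1.5-.5)
tr=lambda x,y:(306+(x+.5)/3.571-.5,100+(y-300+.5)/3.571-.5)
P={}
for n,q,z in [("FR",(224,311),58),("FL",(559.5,307.5),58),("frontR",(243,297),46),("blueb1",(266,203),52),("blueb2",(301,202),52),("greenb1",(477,196.5),52),("greenb2",(511,196.5),52),("blues1",(275,301),52),("blues2",(308,299),52),("greens1",(474,297),52),("greens2",(509,297),52),
 ("hb1",(358,262),221.7),("hb2",(421,262),221.7),("ha1",(360.5,425),221.7),("ha2",(419,425),221.7)]:
    P[n]=onz(W,p(*q),z); print(n,P[n].round(1))
d=P["FL"]-P["FR"]; print("len",np.linalg.norm(d),"rack yaw",np.degrees(np.arctan2(-d[0],d[1])))
m=(P["FL"]+P["FR"])/2; print("mouth",m)
h=(P["ha1"]+P["ha2"]-P["hb1"]-P["hb2"])/2; print("held heading",np.degrees(np.arctan2(h[1],h[0])))
print("handles mid", (P["blueb1"]+P["blueb2"]+P["greenb1"]+P["greenb2"])/4)
print("tri butts",tri(W,p(283.5,202.5),T,tr(271,590)),tri(W,p(494,196.5),T,tr(59,552)))
E
```

```text
FR [ 594.1 -306.8   58. ]
FL [650.7 -36.1  58. ]
frontR [ 588.5 -293.1   46. ]
blueb1 [ 517.5 -249.4   52. ]
blueb2 [ 522.7 -222.4   52. ]
greenb1 [548.2 -86.8  52. ]
greenb2 [554.  -60.8  52. ]
blues1 [ 596.3 -265.4   52. ]
blues2 [ 600.6 -238.    52. ]
greens1 [ 628.7 -102.4   52. ]
greens2 [634.9 -74.   52. ]
hb1 [ 548.3 -169.4  221.7]
hb2 [ 553.5 -145.7  221.7]
ha1 [ 617.8 -185.1  221.7]
ha2 [ 623.2 -160.5  221.7]
len 276.6035405503428 rack yaw -11.797812410709724
mouth [ 622.41030956 -171.46896282   58.        ]
held heading -12.327802475899173
handles mid [ 535.58037296 -154.83114223   52.        ]
tri butts [ 520.2219322  -236.26214861   48.2911172 ] [551.90997051 -71.15735538  40.69916263]
```

Emit:
step_arm --moves '[{"tx": 25,"ty": 0,"tz": 0,"roll": 0},{"tx": 60,"ty": 0,"tz": 0,"roll": -0.01},{"tx": 95,"ty": -1,"tz": 0,"roll": -0.011},{"tx": 125,"ty": -1,"tz": 15,"roll": -0.011},{"tx": 138,"ty": -1,"tz": 45,"roll": -0.011},{"tx": 138,"ty": -1,"tz": 80,"roll": -0.011},{"tx": 138,"ty": -1,"tz": 115,"roll": -0.011},{"tx": 138,"ty": -1,"tz": 145,"roll": -0.011},{"tx": 138,"ty": -1,"tz": 160,"roll": -0.011},{"tx": 138,"ty": -1,"tz": 167,"roll": -0.011},{"tx": 138,"ty": -1,"tz": 167,"roll": -0.011},{"tx": 138,"ty": -1,"tz": 167,"roll": -0.011}]'

```text
t: 9.38
eef_pos: [454.6, -138.4, 37.1]
tcp_rot: [-3.142, 0.0, 2.938]
ft_force: [-0.1, 0.2, -1.3]
opening: 0.271
grip_force: 30.0
```

```bash
python3 - <<'E'
from h import *
from cell import env
J=snap("top","t4");S=snap("side","s4")
c=lambda I,x,y:cv2.resize(I[y:y+112,x:x+80],(400,560),interpolation=cv2.INTER_CUBIC)
cv2.imwrite("pics/c4.png",np.hstack([cv2.resize(J[100:220,310:410],(400,480),interpolation=cv2.INTER_CUBIC),cv2.resize(S[190:310,300:400],(400,480),interpolation=cv2.INTER_CUBIC)]))
s=env.state(); print(s["t"],s["eef_pos"],s["tcp_rot"],s["ft_force"])
e=s["eef_pos"];print("along",e[0]*.979-e[1]*.2045,"lat",e[0]*.2045+e[1]*.979)
E
```

```text
9.4833 [ 454.86123399 -138.57443628   37.7549124 ] [-3.14122063e+00  1.96608359e-03  2.93883478e+00] [ 0.32988074 -0.70755284 -1.62098817]
along 473.6476202989907 lat -42.64525076698379
```

View pics/c4.png

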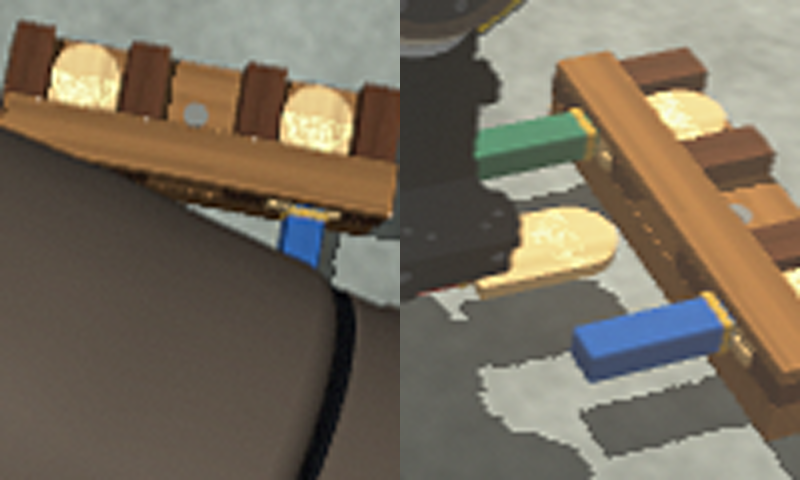

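The side tile shows the red blade at (560,245) in front of the middle mouth, with its tip at (618,240). The arm hides it in the top view. I'll check the side view against the model projection.

```bash
python3 - <<'E'
from h import *
K,V=load("s4")
u=np.array([.979,-.2045,0]);n=np.array([.2045,.979,0])
def pr(a,l,z):
    q=K@(V@np.append(a*u+l*n+[0,0,z],1))[:3]; q=q[:2]/q[2]; return (round(400+(q[0]-300)*4,0),round((q[1]-190)*4,0))
A=473.3+49.5;L=-42.5;z=33.5
print("tip top",pr(A+95,L,z+10),"near edge",pr(A+30,L-25,z+10),pr(A+65,L-25,z+10),"far",pr(A+30,L+25,z+10),pr(A+65,L+25,z+10))
for M,Lr in((643,-41.5),):
  print("bar front top R,L",pr(M,Lr-138,58),pr(M,Lr+138,58),"back L",pr(M+40,Lr+138,58))
  print("blue butt top",pr(M-90,Lr-85-13,52),pr(M-90,Lr-85+13,52),"bottom",pr(M-90,Lr-98,30),"shoulder top",pr(M,Lr-98,52), pr(M,Lr-72,52))
E
```

```text
tip top (np.float64(611.0), np.float64(228.0)) near edge (np.float64(529.0), np.float64(278.0)) (np.float64(584.0), np.float64(266.0)) far (np.float64(495.0), np.float64(220.0)) (np.float64(548.0), np.float64(209.0))
bar front top R,L (np.float64(772.0), np.float64(371.0)) (np.float64(555.0), np.float64(63.0)) back L (np.float64(610.0), np.float64(53.0))
blue butt top (np.float64(585.0), np.float64(359.0)) (np.float64(564.0), np.float64(325.0)) bottom (np.float64(580.0), np.float64(386.0)) shoulder top (np.float64(732.0), np.float64(325.0)) (np.float64(709.0), np.float64(292.0))
```

```bash
python3 - <<'E'
import cv2
S=cv2.imread("pics/s4_raw.png"); cv2.imwrite("pics/c5.png",cv2.resize(S[215:290,318:418],(800,600),interpolation=cv2.INTER_CUBIC))
E
```

```text
(no output)
```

View pics/c5.png

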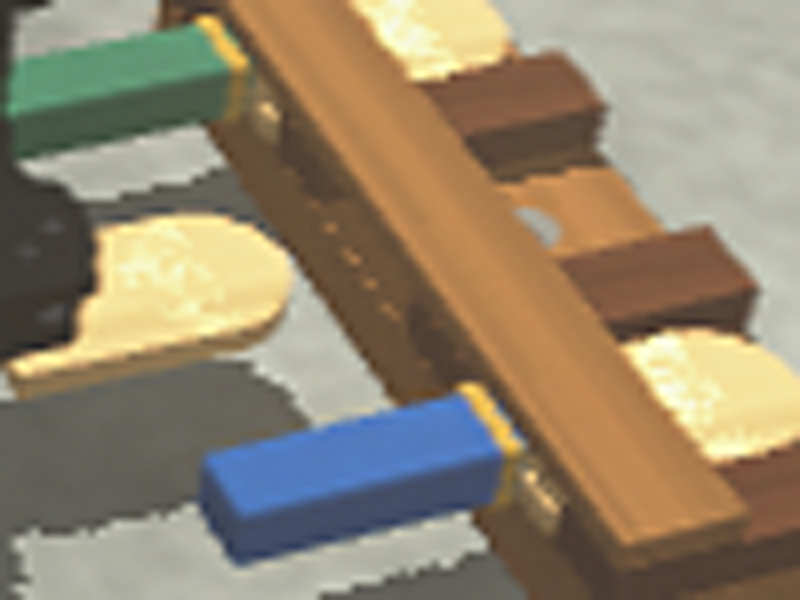

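The projection agrees with the side view to within about 2 mm. I'll lower slightly and start the insertion, watching the force.

Emit:
step_arm --moves '[{"tx": 0,"ty": 0,"tz": 1,"roll": 0.002},{"tx": -10,"ty": 0,"tz": 1,"roll": 0.002},{"tx": -18,"ty": 0,"tz": 1,"roll": 0.002},{"tx": -25,"ty": 0,"tz": 1,"roll": 0.002},{"tx": -30,"ty": 0,"tz": 1,"roll": 0.002},{"tx": -35,"ty": 0,"tz": 1,"roll": 0.002},{"tx": -40,"ty": 0,"tz": 1,"roll": 0.002},{"tx": -45,"ty": 0,"tz": 1,"roll": 0.002}]'

```text
t: 10.15
eef_pos: [498.7, -147.5, 35.5]
tcp_rot: [3.141, -0.0, 2.937]
ft_force: [0.0, -0.2, -1.2]
opening: 0.272
grip_force: 30.0
```

Emit:
step_arm --moves '[{"tx": -5,"ty": 0,"tz": 0,"roll": 0},{"tx": -10,"ty": 0,"tz": 0,"roll": 0},{"tx": -15,"ty": 0,"tz": 0,"roll": 0}]'

```text
t: 10.4
eef_pos: [513.5, -150.6, 35.6]
tcp_rot: [3.141, -0.0, 2.937]
ft_force: [-0.1, 0.7, -2.2]
opening: 0.278
grip_force: 30.0
```

Emit:
step_arm --moves '[{"tx": -6,"ty": 0,"tz": 0,"roll": 0},{"tx": -12,"ty": 0,"tz": 0,"roll": 0},{"tx": -18,"ty": 0,"tz": 0,"roll": 0},{"tx": -24,"ty": 0,"tz": 0,"roll": 0},{"tx": -30,"ty": 0,"tz": 0,"roll": 0},{"tx": -35,"ty": 0,"tz": 0,"roll": 0},{"tx": -40,"ty": 0,"tz": 0,"roll": 0},{"tx": -45,"ty": 0,"tz": 0,"roll": 0},{"tx": -50,"ty": 0,"tz": 0,"roll": 0}]'

```text
t: 11.15
eef_pos: [562.4, -160.7, 35.6]
tcp_rot: [3.141, -0.0, 2.937]
ft_force: [-0.2, 0.3, -1.3]
opening: 0.271
grip_force: 30.0
```

Emit:
step_arm --moves '[{"tx": -2,"ty": 0,"tz": 0,"roll": 0},{"tx": -4,"ty": 0,"tz": 0,"roll": 0},{"tx": -6,"ty": 0,"tz": 0,"roll": 0}]'

```text
t: 11.4
eef_pos: [567.9, -161.8, 35.5]
tcp_rot: [3.141, -0.0, 2.937]
ft_force: [-0.2, -0.4, -1.1]
opening: 0.272
grip_force: 30.0
```

Emit:
step_arm --moves '[{"tx": -1.5,"ty": 0,"tz": 0,"roll": 0},{"tx": -3,"ty": 0,"tz": 0,"roll": 0},{"tx": -4.5,"ty": 0,"tz": 0,"roll": 0},{"tx": -6,"ty": 0,"tz": 0,"roll": 0}]'

```text
t: 11.73
eef_pos: [573.8, -163.1, 35.7]
tcp_rot: [3.142, 0.0, 2.937]
ft_force: [0.4, 0.4, -1.4]
opening: 0.268
grip_force: 30.0
```

Emit:
step_arm --moves '[{"tx": -1,"ty": 0,"tz": 0,"roll": 0},{"tx": -2,"ty": 0,"tz": 0,"roll": 0},{"tx": -3,"ty": 0,"tz": 0,"roll": 0}]'

```text
t: 11.98
eef_pos: [575.4, -163.4, 35.4]
tcp_rot: [3.141, -0.003, 2.938]
ft_force: [-10.0, 0.5, 3.8]
opening: 0.266
grip_force: 30.0
```

Emit:
step_arm --moves '[{"tx": 0,"ty": 0,"tz": 1,"roll": 0},{"tx": 0,"ty": 0,"tz": 1.5,"roll": 0},{"tx": -1,"ty": 0,"tz": 1.5,"roll": 0},{"tx": -1,"ty": 0,"tz": 1.5,"roll": 0}]'

```text
t: 12.32
eef_pos: [575.5, -163.2, 33.8]
tcp_rot: [3.141, -0.005, 2.938]
ft_force: [-10.3, 1.3, 3.2]
opening: 0.271
grip_force: 30.0
```

Emit:
step_arm --grip 46 --moves '[{"tx": -1,"ty": 0,"tz": 0,"roll": 0},{"tx": -1,"ty": 0,"tz": 0,"roll": 0},{"tx": -1,"ty": 0,"tz": 0,"roll": 0},{"tx": -1,"ty": 0,"tz": 0,"roll": 0},{"tx": -1,"ty": 0,"tz": 0,"roll": 0}]'

```text
t: 12.73
eef_pos: [578.8, -164.1, 34.2]
tcp_rot: [3.142, 0.001, 2.937]
ft_force: [-0.0, -0.5, 0.8]
opening: 0.481
grip_force: 0.0
```

Emit:
step_arm --moves '[{"tx": 0,"ty": 0,"tz": -8,"roll": 0},{"tx": 0,"ty": 0,"tz": -25,"roll": 0},{"tx": 0,"ty": 0,"tz": -55,"roll": 0},{"tx": 40,"ty": 0,"tz": -95,"roll": 0},{"tx": 60,"ty": 35,"tz": -135,"roll": 0},{"tx": 60,"ty": 70,"tz": -165,"roll": 0},{"tx": 60,"ty": 110,"tz": -190,"roll": 0},{"tx": 60,"ty": 150,"tz": -200,"roll": 0},{"tx": 60,"ty": 190,"tz": -200,"roll": 0},{"tx": 60,"ty": 230,"tz": -200,"roll": 0},{"tx": 60,"ty": 260,"tz": -200,"roll": 0},{"tx": 60,"ty": 260,"tz": -200,"roll": 0}]'

```text
t: 13.73
eef_pos: [572.9, 107.1, 235.4]
tcp_rot: [3.14, 0.002, 2.94]
ft_force: [0.2, -0.6, -0.3]
opening: 0.482
grip_force: 0.0
```

```bash
python3 - <<'E'
from h import *
from cell import env
J=snap("top","t6");S=snap("side","s6")
cv2.imwrite("pics/c6.png",np.hstack([cv2.resize(J[100:220,310:410],(400,480),interpolation=cv2.INTER_CUBIC),cv2.resize(S[195:315,310:410+0],(400,480),interpolation=cv2.INTER_CUBIC)]))
s=env.state(); print(s["t"],s["eef_pos"],s["ft_force"],s["opening"])
E
```

```text
13.8333 [572.62675002 105.32279106 234.76453352] [ 0.22434121 -0.27629834 -0.22310008] 0.48260327103738426
```

View pics/c6.png

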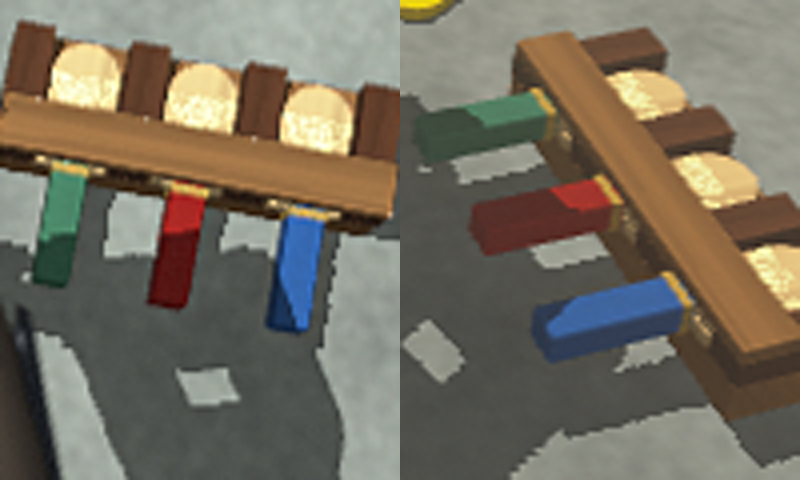

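The picture shows the red paddle seated like its neighbours. The blade tips at (86,45), (203,65) and (320,88) and the butts at (50,285), (167,307) and (288,330) lie in line. Handing in.

```bash
python3 -c "
from cell import env
print(env.job_done())"
```

```text
the job is handed in; nothing more can be done
None
```

The red paddle was drawn out, laid on the bench and let go, then slid fully home into the empty middle slot; the job was handed in at about 14 s, and the hand-in gave no verdict.

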